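Ballast and cover plate onto a lamp foot

ROBOT

A 6-joint arm with a two-finger parallel gripper is mounted at the origin on the work surface. World frame = base frame: x ahead of the robot, y to its left, z up, the work surface at z = 0. Lengths are in m, angles in rad, forces in N, time in s.
With the tool pointing down it reaches from about 0.3 to 0.875 m from the base axis. Payload 4.2 kg.
Tool frame: the origin (TCP) lies midway between the tips of the shut fingers; the grasp point (between the pads) lies 19 mm behind it; y points along the fingers, x is the direction in which the jaws open and shut, and the axes are right-handed (so a half turn about y gives the same grasp; the last joint's range is limited). The gripper opens to 85 mm and grips with 20 to 120 N. Pads are 22 mm wide; open, the fingers measure 114 mm over their backs; the gripper's body (76 mm by 85 mm) begins 54 mm behind the grasp point. The pads swing forward as they close: fully open they stand 13 mm farther back than shut.
Start: joints at [-1.249, 0.32, 1.565, -0, 1.257, -0.02], TCP at [0.193, -0.542, 0.231] pointing down, gripper open.
Joint ranges: [-3.11, 3.11], [-0.84, 2.01], [0.21, 2.61], [-1.34, 4.49], [0.05, 2.63], [-2.56, 2.56]. Speed limits (rad/s): [2.57, 2.57, 3.14, 3.14, 3.14, 3.14].

INTERFACE

Orientations are given as a rotation vector (axis times angle).
In Python, from plant import status, eyes, robot gives the robot as it stands.
- The arm moves only by the shell command python3 -m crank 'ROWS' [OPENING] [FORCE]. ROWS is JSON, a list of rows, each a list of 4 numbers: the shift along the tool's x, y, z in units of 0.25 m (1.0 is 0.25 m), then the turn about the tool's y in units of 180 degrees (1.0 is 180 degrees). A call has exactly 10 rows; each row is the pose to reach, as a shift and turn from the pose measured when the call began, along the tool's axes at that moment, turning the shorter way round; what a row does not reach only later rows make up. A row lasts 1/12 s, in which the tool goes at most 41.7 mm and 7.16 degrees, less where a joint would pass 70% of its speed; a pose out of reach is approached as far as the arm can. A call with a number of a shift or a turn outside -1 to 1 is refused whole. A call with a gripper value outside its range is refused whole. OPENING is the closure, from -1 (fully open) to 1 (shut), set as the call begins (- or left out, the last holds). The fingers move at their own pace and stop on an object; FORCE is the grip in N (left out, the last holds). Time passes only in rows, so rows that repeat a pose let the fingers close, or fill a call up. It gives the time, the measured TCP pose, the force and the opening at its end, in the units of the state.
- status.get_state(): the state, without advancing time (a new reading comes with each control period).
- eyes.grab_frame(name): name is "side" or "top"; returns a dict with "image" (400x640x3 uint8, red, green, blue), "fov_y" (degrees; the focal length in pixels is half the picture's height over the tangent of half this angle, whatever the lens; pixels are square), "cx", "cy" (the principal point, pixels), "extrinsics" (4x4, takes a point from camera to world coordinates). Camera axes: x right, y up, looking along -z (the intrinsics and any distortion apply to the point x, -y, -z); pixel columns grow to the right and rows downward; lengths in m; the calibration is good to about 2 mm. A picture is of the moment at which its call begins. There is no depth.
- robot.job_done(): hands the job in, once; it reports no verdict.
Trained networks look in the newest picture that a camera, given by its name, has taken for a name from the list of things; names that differ only in an ending like _2 or _b are one class to them, and where a whole thing is asked for, a point or a joint stands for the part that bears it (a point fixed in the world has none). Each returns a list of dicts, best first, with "score" (0 to 1); they miss things now and then, are a little off and sometimes report something else, mostly with a low value. They report only what shows in the picture. A call takes as long as a camera call. They do not tell look-alikes from the thing itself.
- eyes.spot_in(query, camera): "location" ([column, row] in pixels, amid what is visible of it).
- eyes.pinpoint(query, camera): "location" ([column, row] in pixels: a listed point, or the origin of a listed thing).
The state is a dict: "time_s": time; "joints": joint angles; "joint_velocities": joint speeds; "effort": joint torques, N m; "ee_pos": TCP position; "ee_rot": TCP orientation; "wrist_force": force on the tool from outside, world axes, zero at the start; "ft_torque": the same for the moment, N m; "grip_width": finger opening in m.
Only numpy, scipy, OpenCV 4.12 (cv2) and the standard library are available. Lean on these libraries where they do the work, as an engineer would, in place of code of your own. Each camera call takes 0.05 s, during which the arm holds its last target.

TASK

Rebuild the lamp foot: lower the dark steel ballast plate over the three brass posts of the walnut foot until it lies flat on the dark collars at their feet, then stack the copper cover plate with three holes on top of it, over the same posts, and let go. Set the plates down, do not drop them onto the foot; the copper plate with only two holes belongs to another lamp.

Things in the scene. Friction and masses are not known exactly. Their poses are not given: they have to be found in the camera images.
- foot_seat (a point): fixed walnut lamp foot, 220 x 90 x 24 mm, with three brass posts in a row along it: one central, one 58 mm to each side. Posts are 8 mm thick, tapered at the top, tips 82 mm above the table; each stands in a 44 mm wide dark collar whose top is 36 mm above the table. Point: middle post's axis at collar top, where the first plate's underside rests; x along the row, z up
- ballast_center (a point): dark steel ballast plate, about 0.75 kg, goes on first: flat on the table, 170 x 48 x 16 mm, three 28 mm through holes in a row on the long centre line, one in the middle, one 58 mm to each side; ends and faces alike. Point: its centre, 8 mm above its underside; x along the length, y across the 48 mm width (grip there), z up
- cover_center (a point): copper cover plate, about 0.3 kg, goes on second: flat on the table, 170 x 48 x 16 mm, three 28 mm through holes in a row on the long centre line, one in the middle, one 58 mm to each side; ends and faces alike. Point: its centre, 8 mm above its underside; x along the length, y across the 48 mm width (grip there), z up. (An unlisted copper plate of the same outline has only two holes)
There are look-alikes about, which are no part of the job. Of the things like the part that bears ballast_center, leave any that is green; of the rest the larger one is meant. What is shaped like the part that bears cover_center but green or red is not meant.

How it is judged:
By the outcome, as a careful person would: the job done as asked, in the order asked, and still so for the second after the job is handed in, with the robot touching nothing.
It also fails if it takes over 64 s, if anything falls off the work surface, if the arm or the gripper's body presses on something with over 40 N, if the wrist force passes 120 N, or if a joint passes its speed limit or range.

## Working session

There is one attempt and no reset: what is moved stays moved. The work goes in short steps, Python scripts to look and compute and a shell command to move; the robot and the scene stay as the last step left them, time stands still between calls to the robot, and variables do not carry over. Pictures are saved under pics/ and viewed, and the job is handed in when it is done.

```bash
ls; mkdir -p pics; python3 - <<'E'
from plant import status, eyes, robot
import cv2,json
print(status.get_state())
for n in ("side","top"):
    f=eyes.grab_frame(n)
    cv2.imwrite(f"pics/{n}0.png",f["image"][:,:,::-1])
    print({k:(v.tolist() if hasattr(v,'tolist') else v) for k,v in f.items() if k!="image"})
    for q in ("foot_seat","ballast_center","cover_center"):
        print(n,q,[(d["location"],round(d["score"],2)) for d in eyes.pinpoint(q,n)])
E
```

```text
pics
{'time_s': 0.0, 'joints': array([-1.24902526e+00,  3.20283949e-01,  1.56566385e+00,  5.10488024e-06,
        1.25737570e+00, -2.00075125e-02]), 'joint_velocities': array([-0.00242175,  0.00111802, -0.00202898,  0.0004348 ,  0.00012231,
       -0.00012685]), 'effort': array([-4.69134193e-04, -4.15524924e+01, -2.34160066e+01, -2.63929705e-04,
        8.33026279e-03, -2.33029101e-05]), 'ee_pos': array([ 0.19257017, -0.54130215,  0.23049271]), 'ee_rot': array([-1.35066837,  0.95485439, -0.95255337]), 'wrist_force': array([-0.00502929, -0.09697423,  0.72139094]), 'ft_torque': array([0.03410152, 0.0026593 , 0.00862258]), 'grip_width': 0.08562808898825204}
{'fov_y': 55.9793298277193, 'cx': 318.8875447538592, 'cy': 202.17139173157048, 'extrinsics': [[-0.9304106151160255, 0.26023609950459303, -0.2580954470618473, 0.2844537980937426], [-0.3662450838566766, -0.632904300533326, 0.6821265900969097, 0.77196217049069], [0.014164244781673668, 0.7291840089312555, 0.6841710716543837, 0.699872751068685], [0.0, 0.0, 0.0, 1.0]]}
side foot_seat [([327.2, 181.4], 0.7)]
side ballast_center [([219.8, 364.1], 0.79), ([276.2, 308.9], 0.77), ([378.0, 314.8], 0.71)]
side cover_center [([429.0, 161.8], 0.78), ([368.0, 144.2], 0.69), ([291.7, 139.8], 0.62)]
{'fov_y': 47.97394873035978, 'cx': 312.688010872114, 'cy': 206.7301823634119, 'extrinsics': [[-0.004082507180782851, 0.9969003368733542, -0.07856876909377926, 0.4260685987097443], [-0.999901929992758, -0.0030169652815603344, 0.013675829673096863, 0.15336441034493067], [0.013396399959562011, 0.07861689552686883, 0.9968148876325238, 1.1037040251575772], [0.0, 0.0, 0.0, 1.0]]}
top foot_seat [([361.8, 195.9], 0.77)]
top ballast_center [([204.3, 208.3], 0.74), ([228.8, 293.7], 0.57)]
top cover_center [([431.7, 121.2], 0.89), ([463.9, 295.4], 0.78), ([461.4, 210.4], 0.72)]
```

View pics/side0.png

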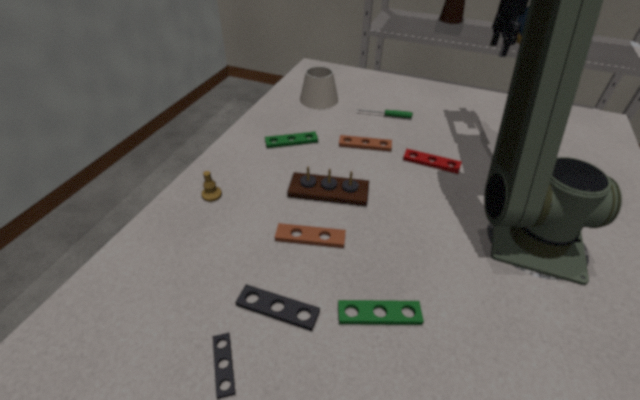

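View pics/top0.png

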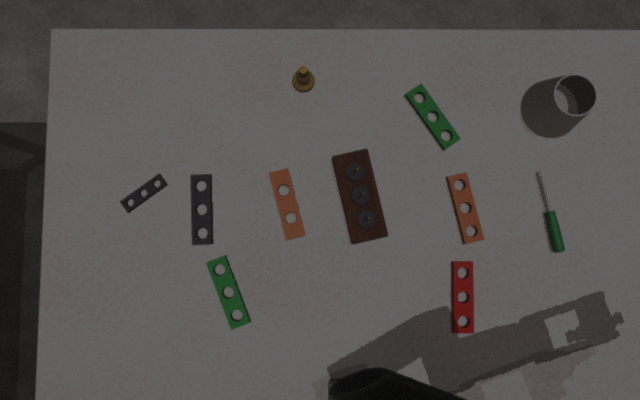

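The scene shows these candidates (top-camera pixels):
- **Ballast:** the large dark plate at (202,209), the small dark one at (144,193), and a green one at (228,293).
- **Cover:** the three-hole copper plate at (465,208), the two-hole copper one at (287,203), the red one at (462,297), and a green one at (432,117).

My choices are dark (202,209) and copper (465,208). The foot is at (360,196).

```bash
cat > h.py <<'E'
from plant import status, eyes, robot
import cv2,numpy as np
from scipy.spatial.transform import Rotation as R
def cam(f):
    F=200/np.tan(np.radians(f["fov_y"])/2); E=np.array(f["extrinsics"]); return F,f["cx"],f["cy"],E
def unproj(f,uv,z):
    F,cx,cy,E=cam(f); d=E[:3,:3]@np.array([(uv[0]-cx)/F,-(uv[1]-cy)/F,-1.]); o=E[:3,3]
    return o+d*(z-o[2])/d[2]
def proj(f,p):
    F,cx,cy,E=cam(f); q=E[:3,:3].T@(np.asarray(p,float)-E[:3,3]); return np.array([cx+F*q[0]/-q[2],cy-F*q[1]/-q[2]])
def plate(f,seed,z,tol=14):
    im=cv2.GaussianBlur(f["image"],(3,3),0)
    m=np.zeros((402,642),np.uint8)
    cv2.floodFill(im.copy(),m,tuple(map(int,seed)),0,(tol,)*3,(tol,)*3,cv2.FLOODFILL_MASK_ONLY|cv2.FLOODFILL_FIXED_RANGE|(255<<8)|4)
    m=m[1:-1,1:-1]; c,_=cv2.findContours(m,cv2.RETR_EXTERNAL,cv2.CHAIN_APPROX_NONE)
    c=max(c,key=cv2.contourArea)[:,0]
    w=np.array([unproj(f,p,z)[:2] for p in c])
    (ctr,sz,a)=cv2.minAreaRect((w*1000).astype(np.float32))
    b=cv2.boxPoints((ctr,sz,a)); e=max([b[1]-b[0],b[2]-b[1]],key=np.linalg.norm)
    return np.array(ctr)/1000,np.array(sz),np.degrees(np.arctan2(e[1],e[0]))%180
E
python3 - <<'E'
from h import *
t=eyes.grab_frame("top"); s=eyes.grab_frame("side")
for n,f,seeds in (("top",t,{"ballast":(202,197),"small":(152,188),"cover":(462,197),"foot":(345,180)}),("side",s,{"ballast":(265,303),"cover":(354,142),"foot":(300,194)})):
    for k,v in seeds.items():
        z=.024 if k=="foot" else .016
        print(n,k,f["image"][v[1],v[0]],*plate(f,v,z))
for n,f,uv in (("top",t,(361.8,195.9)),("side",s,(327.2,181.4))): print(n,"seat",unproj(f,uv,.036))
ims=[cv2.resize(t["image"][y:y+110,x:x+110],None,fx=3.5,fy=3.5,interpolation=cv2.INTER_CUBIC) for x,y in((120,150),(305,140),(400,160))]
o=np.clip(np.hstack(ims)[:,:,::-1]*1.8,0,255)
o=cv2.resize(o,None,fx=.68,fy=.68)
s2=np.clip(cv2.resize(s["image"][120:220,270:400],None,fx=4,fy=4)[:,:,::-1]*1.5,0,255)
cv2.imwrite("pics/c1.png",o);cv2.imwrite("pics/c2.png",s2)
E
```

```text
top ballast [33 32 35] [0.50720862 0.40694016] [166.01063538  48.3400116 ] 2.1849334
top small [33 33 33] [0.54674866 0.54768799] [ 32.08718872 113.99217987] 126.27772
top cover [98 55 39] [ 0.50906433 -0.23463734] [167.16889954  44.60080338] 12.960547
top foot [43 29 22] [0.53749139 0.0262715 ] [215.53416443  87.90394592] 12.562615
side ballast [47 46 51] [0.50730353 0.41342511] [167.375       50.27037811] 2.0213258
side cover [122  77  57] [ 0.54530524 -0.22624214] [88.76476288 38.54107285] 12.9045
side foot [32 14  3] [0.52717584 0.07463   ] [205.55509949  18.90471077] 12.5088
top seat [0.53584516 0.02117052 0.036     ]
side seat [0.54429267 0.02397939 0.036     ][ WARN:0@1.764] global loadsave.cpp:1063 imwrite_ Unsupported depth image for selected encoder is fallbacked to CV_8U.
```

View pics/c1.png

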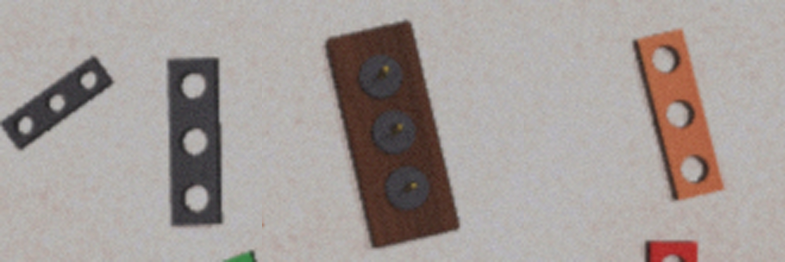

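View pics/c2.png

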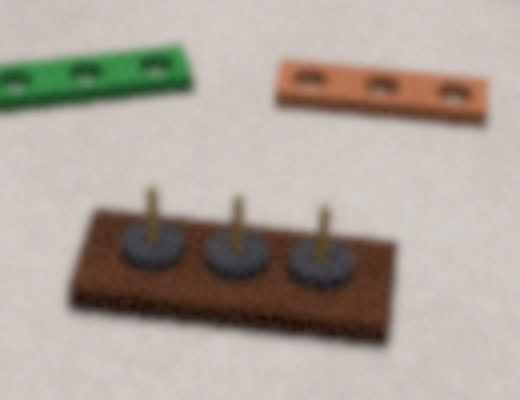

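```bash
cat >> h.py <<'E'
def plan(x,y,z,yaw):
    """yaw: plate long-axis yaw deg; tool x across it. prints needed row in units"""
    st=status.get_state(); r=R.from_rotvec(st["ee_rot"]); M=r.as_matrix()
    d=M.T@(np.array([x,y,z])-st["ee_pos"])/.25
    best=None
    for s in (90,-90):
        a=np.radians(yaw+s); X=np.array([np.cos(a),np.sin(a),0]); Y=np.array([0,0,-1.]); T=np.stack([X,Y,np.cross(X,Y)],1)
        rel=R.from_matrix(M.T@T).as_rotvec()
        print("shift",d.round(3),"turn",(rel/np.pi).round(4),"rows_turn",round(np.degrees(np.linalg.norm(rel))/7.16,1),"rows_shift",round(np.linalg.norm(d)*6,1), "sgn",s)
    print("t",st["time_s"],"pos",st["ee_pos"].round(4),"toolx",M[:,0].round(3),"tooly",M[:,1].round(3),"F",st["wrist_force"].round(1),"w",round(st["grip_width"],4),"j",st["joints"].round(2))
E
python3 - <<'E'
from h import *
t=eyes.grab_frame("top"); s=eyes.grab_frame("side")
for uv in ((308,166.8),(329.5,169),(351.2,171.8)): print("side tip",unproj(s,uv,.082).round(4))
print("top tip",unproj(t,(362.6,193.4),.082).round(4)," collar",unproj(t,(360.1,195),.036).round(4))
for f,n in((t,"top"),(s,"side")):
  for k,p in (("ballast",(.507,.408,.016)),("cover",(.509,-.235,.016)),("seat",(.538,.024,.036)),("tip",(.538,.024,.082))): print(n,k,proj(f,p).round(1))
for z in (.2,): plan(.507,.408,z,2.1)
E
```

```text
side tip [0.5948 0.0388 0.082 ]
side tip [0.5386 0.0257 0.082 ]
side tip [0.4817 0.0149 0.082 ]
top tip [0.5369 0.025  0.082 ]  collar [0.538  0.0252 0.036 ]
top ballast [201.3 209. ]
top cover [465.8 207.4]
top seat [360.6 195. ]
top tip [363.  192.9]
side ballast [278.3 304.5]
side cover [365.5 141. ]
side seat [329.3 182. ]
side tip [329.9 168.7]
shift [-3.158  0.125  2.458] turn [ 1.000e-04 -9.029e-01  0.000e+00] rows_turn 22.7 rows_shift 24.0 sgn 90
shift [-3.158  0.125  2.458] turn [-0.      0.0971  0.    ] rows_turn 2.4 rows_shift 24.0 sgn -90
t 0.6 pos [ 0.1927 -0.5418  0.2314] toolx [ 0.335 -0.942  0.   ] tooly [ 0. -0. -1.] F [ 0.1 -1.1 -0.3] w 0.0852 j [-1.25  0.32  1.56  0.    1.26 -0.02]
```

```bash
python3 -m crank '[[-1,0,0.78,0],[-1,0,0.78,0],[-1,0,0.78,0],[-1,0,0.78,0],[-1,0,0.78,0],[-1,0,0.78,0],[-1,0,0.78,0],[-1,0,0.78,0],[-1,0,0.78,0],[-1,0,0.78,0]]' -1 80
python3 -m crank '[[-1,0,0.78,0],[-1,0,0.78,0],[-1,0,0.78,0],[-1,0,0.78,0],[-1,0,0.78,0],[-1,0,0.78,0],[-1,0,0.78,0],[-1,0,0.78,0],[-1,0,0.78,0],[-1,0,0.78,0]]'
python3 -c "
from h import *
plan(.507,.4075,.12,2.1)"
```

```text
time_s: 1.43
ee_pos: [0.293, -0.24, 0.2317]
ee_rot: [-1.353, 0.95, -0.953]
wrist_force: [-0.2, -0.3, 0.4]
grip_width: 0.085
time_s: 2.27
ee_pos: [0.3928, 0.0614, 0.2312]
ee_rot: [-1.355, 0.949, -0.951]
wrist_force: [0.4, -0.6, 0.1]
grip_width: 0.0858
shift [-1.148  0.442  0.9  ] turn [ 9.000e-04 -9.013e-01  0.000e+00] rows_turn 22.7 rows_shift 9.1 sgn 90
shift [-1.148  0.442  0.9  ] turn [-0.      0.0987  0.0006] rows_turn 2.5 rows_shift 9.1 sgn -90
t 2.2667 pos [0.3928 0.0614 0.2312] toolx [ 0.34  -0.94   0.002] tooly [ 0.    -0.002 -1.   ] F [ 0.4 -0.6  0.1] w 0.0858 j [ 0.13  0.04  1.93 -0.    1.18  1.35]
```

```bash
python3 -m crank '[[-1,0.2,0.9,0.0987],[-1,0.2,0.9,0.0987],[-1,0.2,0.9,0.0987],[-1,0.2,0.9,0.0987],[-1,0.2,0.9,0.0987],[-1,0.2,0.9,0.0987],[-1,0.2,0.9,0.0987],[-1,0.2,0.9,0.0987],[-1,0.2,0.9,0.0987],[-1,0.2,0.9,0.0987]]'
python3 -c "
from h import *
plan(.507,.4075,.06,2.1)"
```

```text
time_s: 3.1
ee_pos: [0.5218, 0.3739, 0.1787]
ee_rot: [-1.228, 1.181, -1.184]
wrist_force: [0.3, 0.1, -0.0]
grip_width: 0.0855
shift [-0.138  0.474 -0.054] turn [-1.100e-03  9.999e-01  1.000e-04] rows_turn 25.1 rows_shift 3.0 sgn 90
shift [-0.138  0.474 -0.054] turn [ 0.0001 -0.0001  0.0007] rows_turn 0.0 rows_shift 3.0 sgn -90
t 3.1 pos [0.5218 0.3739 0.1787] toolx [ 0.036 -0.999  0.002] tooly [-0.    -0.002 -1.   ] F [ 0.3  0.1 -0. ] w 0.0855 j [ 0.6   0.46  1.48 -0.    1.2   2.14]
```

```bash
python3 -m crank '[[-0.138,0.12,-0.054,0],[-0.138,0.24,-0.054,0],[-0.138,0.36,-0.054,0],[-0.138,0.474,-0.054,0],[-0.138,0.474,-0.054,0],[-0.138,0.474,-0.054,0],[-0.138,0.474,-0.054,0],[-0.138,0.474,-0.054,0],[-0.138,0.474,-0.054,0],[-0.138,0.474,-0.054,0]]'
python3 - <<'E'
from h import *
plan(.507,.4075,.003,2.1)
for n in("side","top"):
    f=eyes.grab_frame(n)["image"]
    c=f[230:400,180:400] if n=="side" else f[140:300,130:330]
    cv2.imwrite(f"pics/b_{n}.png",cv2.resize(cv2.convertScaleAbs(c[:,:,::-1],alpha=1.6),None,fx=3,fy=3))
E
```

```text
time_s: 3.93
ee_pos: [0.5079, 0.4079, 0.062]
ee_rot: [-1.225, 1.181, -1.184]
wrist_force: [-0.6, 0.0, 1.1]
grip_width: 0.0854
shift [ 0.001  0.236 -0.004] turn [-2.000e-04  9.998e-01 -1.200e-03] rows_turn 25.1 rows_shift 1.4 sgn 90
shift [ 0.001  0.236 -0.004] turn [-0.0008 -0.0002  0.0001] rows_turn 0.0 rows_shift 1.4 sgn -90
t 3.9333 pos [0.5079 0.4079 0.062 ] toolx [ 0.036 -0.999  0.   ] tooly [ 0.002 -0.    -1.   ] F [-0.6  0.   1.1] w 0.0854 j [ 0.66  0.57  1.6  -0.    0.97  2.2 ]
```

View pics/b_side.png

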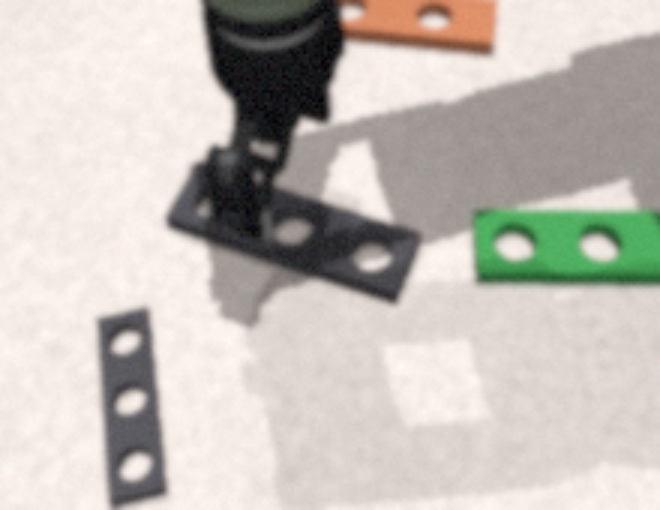

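View pics/b_top.png

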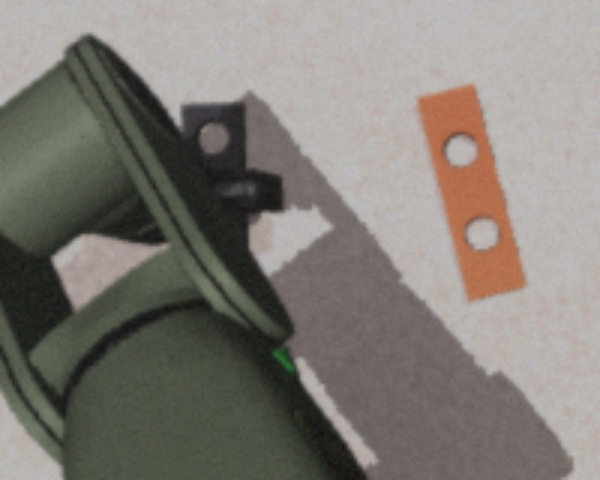

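```bash
python3 - <<'E'
from h import *
t=eyes.grab_frame("top"); s=eyes.grab_frame("side")
for y in (.408-.05,.408+.05):
  for z in (.075,.1): print(y,z,"top",proj(t,(.508,y,z)).round(0),"side",proj(s,(.508,y,z)).round(0))
for p in ((.507,.408,.016),(.507+.058,.410,.016),(.507-.058,.406,.016)): print(proj(s,p).round(1),proj(t,p).round(1))
E
```

```text
0.358 0.075 top [217. 207.] side [287. 269.]
0.358 0.1 top [215. 206.] side [286. 261.]
0.45799999999999996 0.075 top [173. 207.] side [264. 309.]
0.45799999999999996 0.1 top [170. 206.] side [263. 302.]
[278.3 304.5] [201.3 209. ]
[252.9 296.1] [200.8 185.2]
[304.7 313.2] [201.7 233.1]
```

The projected fingertips match the picture (side 263,308), so I'm descending on the ballast.

```bash
python3 -m crank '[[0,0.06,-0.004,0],[0,0.12,-0.004,0],[0,0.17,-0.004,0],[0,0.2,-0.004,0],[0,0.22,-0.004,0],[0,0.236,-0.004,0],[0,0.236,-0.004,0],[0,0.236,-0.004,0],[0,0.236,-0.004,0],[0,0.236,-0.004,0]]'
python3 -m crank '[[0,0,0,0],[0,0,0,0],[0,0,0,0],[0,0,0,0],[0,0,0,0],[0,0,0,0],[0,0,0,0],[0,0,0,0],[0,0,0,0],[0,0,0,0]]' 1 80
python3 -c "
from h import *
plan(.507,.4075,.15,2.1)"
```

```text
time_s: 4.97
ee_pos: [0.5065, 0.4079, 0.0023]
ee_rot: [-1.226, 1.181, -1.184]
wrist_force: [-0.5, 0.4, 0.4]
grip_width: 0.0849
time_s: 5.8
ee_pos: [0.5071, 0.4087, 0.0035]
ee_rot: [-1.223, 1.18, -1.183]
wrist_force: [-1.4, 1.3, 5.3]
grip_width: 0.0456
shift [ 0.005 -0.586  0.001] turn [ 3.0e-04  1.0e+00 -1.6e-03] rows_turn 25.1 rows_shift 3.5 sgn 90
shift [ 0.005 -0.586  0.001] turn [-0.001  -0.     -0.0002] rows_turn 0.0 rows_shift 3.5 sgn -90
t 5.8 pos [0.5071 0.4087 0.0035] toolx [ 0.037 -0.999 -0.001] tooly [ 0.003  0.001 -1.   ] F [-1.4  1.3  5.3] w 0.0456 j [ 0.66  0.64  1.65 -0.    0.85  2.2 ]
```

```bash
python3 -m crank '[[0,-0.05,0,0],[0,-0.1,0,0],[0,-0.17,0,0],[0,-0.25,0,0],[0,-0.33,0,0],[0,-0.41,0,0],[0,-0.49,0,0],[0,-0.55,0,0],[0,-0.586,0,0],[0,-0.586,0,0]]'
python3 - <<'E'
from h import *
plan(.538,.0252,.15,12.4)
f=eyes.grab_frame("side")["image"]
cv2.imwrite("pics/l1.png",cv2.resize(cv2.convertScaleAbs(f[180:400,150:450,::-1],alpha=1.6),None,fx=2.6,fy=2.6))
E
```

```text
time_s: 6.63
ee_pos: [0.5072, 0.409, 0.1521]
ee_rot: [-1.22, 1.179, -1.183]
wrist_force: [-0.1, 0.2, -8.2]
grip_width: 0.0455
shift [1.539 0.005 0.067] turn [ 9.000e-04  9.427e-01 -2.900e-03] rows_turn 23.7 rows_shift 9.2 sgn 90
shift [1.539 0.005 0.067] turn [-0.002  -0.0573 -0.0006] rows_turn 1.4 rows_shift 9.2 sgn -90
t 6.6333 pos [0.5072 0.409  0.1521] toolx [ 0.037 -0.999 -0.002] tooly [ 0.006  0.003 -1.   ] F [-0.1  0.2 -8.2] w 0.0455 j [ 0.66  0.49  1.5  -0.    1.15  2.2 ]
```

View pics/l1.png

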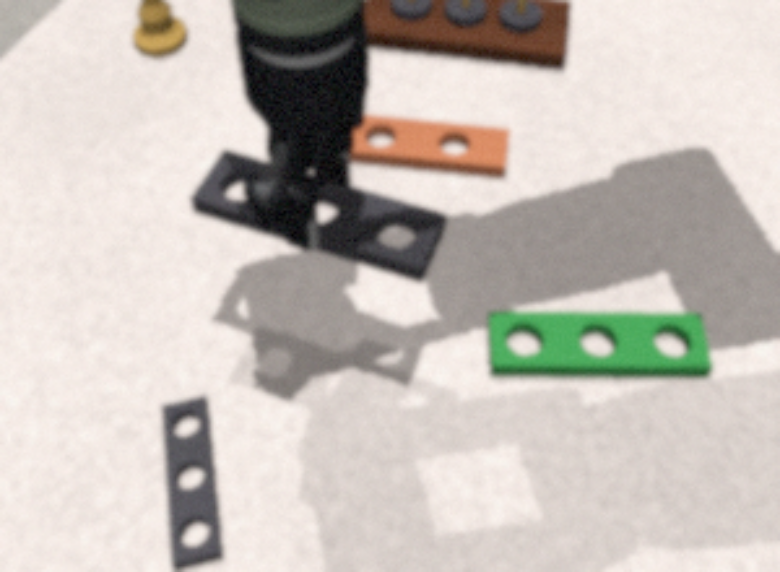

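The ballast is held level, and the wrist reads its 8 N. Now carrying it to the foot.

```bash
python3 -m crank '[[0.06,0,0,0],[0.15,0,0.01,-0.01],[0.27,0,0.01,-0.02],[0.39,0,0.02,-0.03],[0.51,0,0.02,-0.04],[0.63,0,0.03,-0.05],[0.75,0,0.03,-0.0573],[0.85,0,0.04,-0.0573],[0.93,0,0.04,-0.0573],[0.96,0,0.042,-0.0573]]'
python3 -c "
from h import *
plan(.538,.0252,.15,12.4)"
```

```text
time_s: 7.52
ee_pos: [0.5243, 0.1653, 0.1486]
ee_rot: [-1.305, 1.05, -1.051]
wrist_force: [-0.1, 0.3, -7.7]
grip_width: 0.0455
shift [ 0.559 -0.005 -0.066] turn [-9.000e-04  9.993e-01  5.000e-04] rows_turn 25.1 rows_shift 3.4 sgn 90
shift [ 0.559 -0.005 -0.066] turn [ 0.0003 -0.0007  0.0005] rows_turn 0.0 rows_shift 3.4 sgn -90
t 7.5167 pos [0.5243 0.1653 0.1486] toolx [ 0.213 -0.977  0.002] tooly [-0.001 -0.002 -1.   ] F [-0.1  0.3 -7.7] w 0.0455 j [ 0.29  0.35  1.75 -0.    1.05  1.64]
```

```bash
python3 -m crank '[[0.06,0,0,0],[0.14,0,-0.01,0],[0.24,0,-0.02,0],[0.34,0,-0.04,0],[0.43,0,-0.05,0],[0.5,0,-0.06,0],[0.54,0,-0.066,0],[0.559,0,-0.066,0],[0.559,0,-0.066,0],[0.559,0,-0.066,0]]'
python3 - <<'E'
from h import *
plan(.538,.0252,.096,12.4)
s=eyes.grab_frame("side");t=eyes.grab_frame("top")
a=cv2.resize(cv2.convertScaleAbs(s["image"][100:230,240:420,::-1],alpha=1.6),None,fx=4,fy=4)
cv2.imwrite("pics/p1.png",a)
cv2.imwrite("pics/p1t.png",cv2.resize(cv2.convertScaleAbs(t["image"][130:270,280:460,::-1],alpha=1.8),None,fx=4,fy=4))
E
```

```text
time_s: 8.35
ee_pos: [0.5376, 0.026, 0.1485]
ee_rot: [-1.305, 1.051, -1.05]
wrist_force: [-0.3, -0.2, -7.4]
grip_width: 0.0458
shift [0.003 0.21  0.001] turn [-4.000e-04  9.993e-01  8.000e-04] rows_turn 25.1 rows_shift 1.3 sgn 90
shift [0.003 0.21  0.001] turn [ 0.0005 -0.0007  0.0002] rows_turn 0.0 rows_shift 1.3 sgn -90
t 8.35 pos [0.5376 0.026  0.1485] toolx [ 0.213 -0.977  0.001] tooly [-0.001 -0.001 -1.   ] F [-0.3 -0.2 -7.4] w 0.0458 j [ 0.03  0.33  1.77 -0.    1.04  1.38]
```

View pics/p1.png

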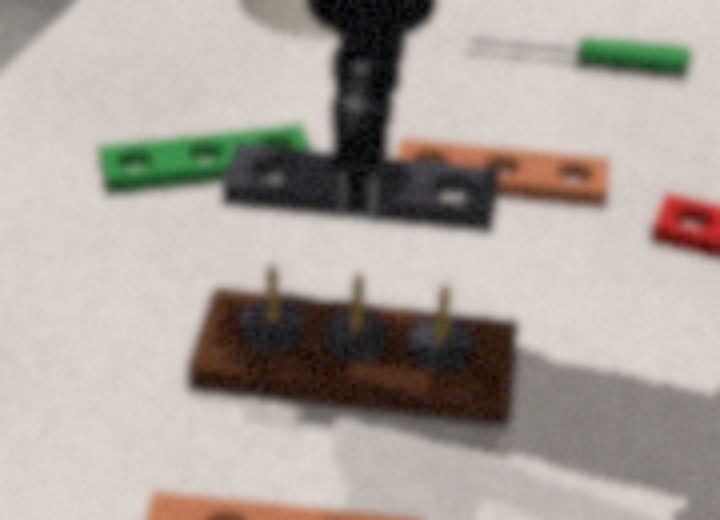

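View pics/p1t.png

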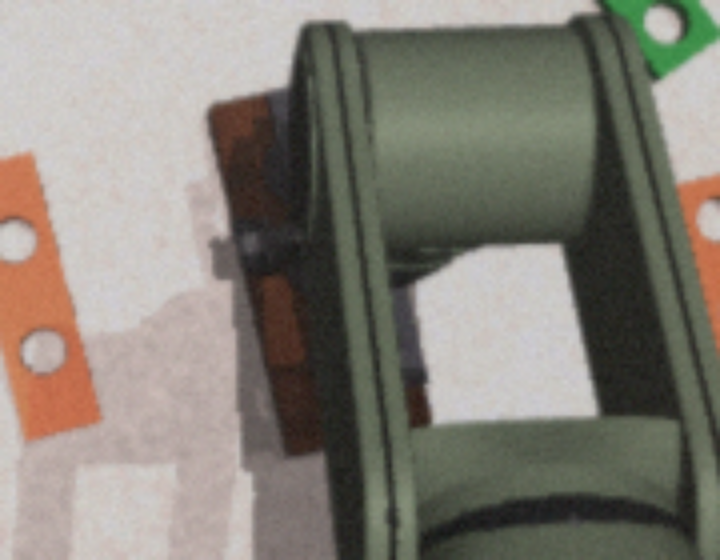

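```bash
python3 - <<'E'
from h import *
s=eyes.grab_frame("side")
for z in (.153,.161):
  a,b=unproj(s,(308.2,144.2),z),unproj(s,(353.75,148.7),z); print(a.round(4),b.round(4),((a+b)/2).round(4),np.linalg.norm(a-b),np.degrees(np.arctan2(*(a-b)[1::-1])))
E
```

```text
[0.5947 0.0368 0.153 ] [0.4817 0.011  0.153 ] [0.5382 0.0239 0.153 ] 0.11592788024080333 12.868254605869726
[0.5901 0.0476 0.161 ] [0.4788 0.0222 0.161 ] [0.5345 0.0349 0.161 ] 0.11423201399017352 12.868254605869735
```

The side-view holes line up with the post tips to within about 3 mm, against 10 mm of clearance. Lowering now.

```bash
python3 -m crank '[[0,0.04,0,0],[0,0.08,0,0],[0,0.12,0,0],[0,0.16,0,0],[0,0.2,0,0],[0,0.24,0,0],[0,0.28,0,0],[0,0.32,0,0],[0,0.35,0,0],[0,0.36,0,0]]'
python3 -c "
from h import *
plan(.538,.0252,.039,12.4)"
```

```text
time_s: 9.33
ee_pos: [0.5368, 0.0261, 0.0571]
ee_rot: [-1.307, 1.051, -1.048]
wrist_force: [0.0, -1.4, -8.5]
grip_width: 0.0454
shift [0.004 0.072 0.004] turn [-4.000e-04  9.997e-01  1.900e-03] rows_turn 25.1 rows_shift 0.4 sgn 90
shift [0.004 0.072 0.004] turn [ 0.0012 -0.0003  0.0002] rows_turn 0.0 rows_shift 0.4 sgn -90
t 9.3333 pos [0.5368 0.0261 0.0571] toolx [ 0.214 -0.977  0.001] tooly [-0.004 -0.002 -1.   ] F [ 0.  -1.4 -8.5] w 0.0454 j [ 0.03  0.43  1.88 -0.    0.83  1.38]
```

```bash
python3 -m crank '[[0,0.01,0,0],[0,0.02,0,0],[0,0.03,0,0],[0,0.04,0,0],[0,0.048,0,0],[0,0.054,0,0],[0,0.06,0,0],[0,0.064,0,0],[0,0.067,0,0],[0,0.067,0,0]]'
python3 - <<'E'
from h import *
plan(.538,.0252,.039,12.4)
s=eyes.grab_frame("side")
cv2.imwrite("pics/p2.png",cv2.resize(cv2.convertScaleAbs(s["image"][130:230,260:420,::-1],alpha=2),None,fx=5,fy=5))
E
```

```text
time_s: 10.17
ee_pos: [0.5367, 0.0261, 0.0403]
ee_rot: [-1.307, 1.051, -1.048]
wrist_force: [1.1, -0.3, -8.2]
grip_width: 0.0458
shift [0.005 0.005 0.004] turn [-4.000e-04  9.997e-01  1.900e-03] rows_turn 25.1 rows_shift 0.0 sgn 90
shift [0.005 0.005 0.004] turn [ 0.0012 -0.0003  0.0002] rows_turn 0.0 rows_shift 0.0 sgn -90
t 10.1667 pos [0.5367 0.0261 0.0403] toolx [ 0.214 -0.977  0.001] tooly [-0.004 -0.002 -1.   ] F [ 1.1 -0.3 -8.2] w 0.0458 j [ 0.03  0.46  1.9  -0.    0.79  1.38]
```

View pics/p2.png

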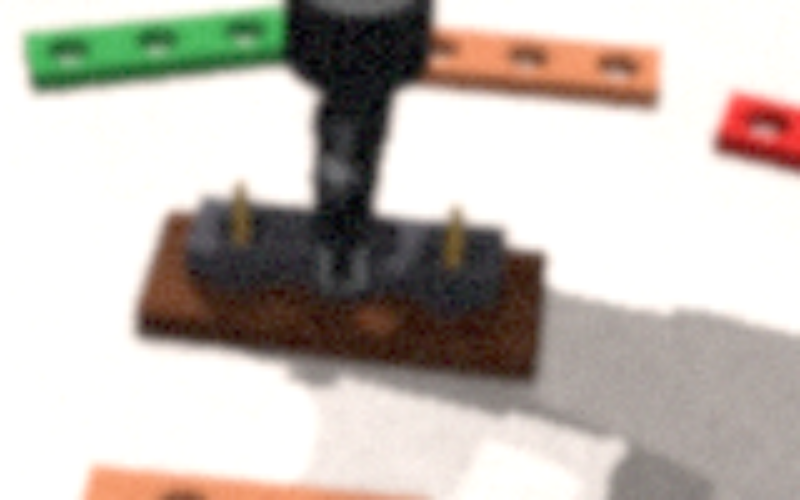

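Still hanging, with 8.2 N on the wrist and the posts through the outer holes. I'll go down in small steps until the weight comes off.

```bash
python3 -m crank '[[0,0.002,0,0],[0,0.004,0,0],[0,0.006,0,0],[0,0.008,0,0],[0,0.008,0,0],[0,0.008,0,0],[0,0.008,0,0],[0,0.008,0,0],[0,0.008,0,0],[0,0.008,0,0]]'
```

```text
time_s: 11.05
ee_pos: [0.5369, 0.0261, 0.0394]
ee_rot: [-1.306, 1.051, -1.049]
wrist_force: [-5.0, -0.8, 6.4]
grip_width: 0.0458
```

```bash
python3 -m crank '[[0,0,0,0],[0,0,0,0],[0,0,0,0],[0,0,0,0],[0,0,0,0],[0,0,0,0],[0,0,0,0],[0,0,0,0],[0,0,0,0],[0,0,0,0]]' -1
python3 -m crank '[[0,-0.05,0,0],[0,-0.12,0,0],[0,-0.2,0,0],[0,-0.3,0,0],[0,-0.4,0,0],[0,-0.45,0,0],[0,-0.5,0,0],[0,-0.5,0,0],[0,-0.5,0,0],[0,-0.5,0,0]]'
python3 - <<'E'
from h import *
plan(.509,-.235,.165,13)
s=eyes.grab_frame("side")
cv2.imwrite("pics/p3.png",cv2.resize(cv2.convertScaleAbs(s["image"][130:230,260:420,::-1],alpha=2),None,fx=5,fy=5))
E
```

```text
time_s: 11.88
ee_pos: [0.5369, 0.0261, 0.0394]
ee_rot: [-1.306, 1.051, -1.049]
wrist_force: [0.3, 0.6, 0.0]
grip_width: 0.0854
time_s: 12.72
ee_pos: [0.5366, 0.0262, 0.1635]
ee_rot: [-1.308, 1.052, -1.048]
wrist_force: [0.5, -0.2, -0.3]
grip_width: 0.0856
shift [ 0.997 -0.004 -0.331] turn [-3.000e-04  9.963e-01  2.300e-03] rows_turn 25.0 rows_shift 6.3 sgn 90
shift [ 0.997 -0.004 -0.331] turn [ 0.0015 -0.0036  0.0002] rows_turn 0.1 rows_shift 6.3 sgn -90
t 12.7167 pos [0.5366 0.0262 0.1635] toolx [ 0.214 -0.977  0.001] tooly [-0.004 -0.002 -1.   ] F [ 0.5 -0.2 -0.3] w 0.0856 j [ 0.03  0.32  1.75 -0.    1.08  1.38]
```

View pics/p3.png

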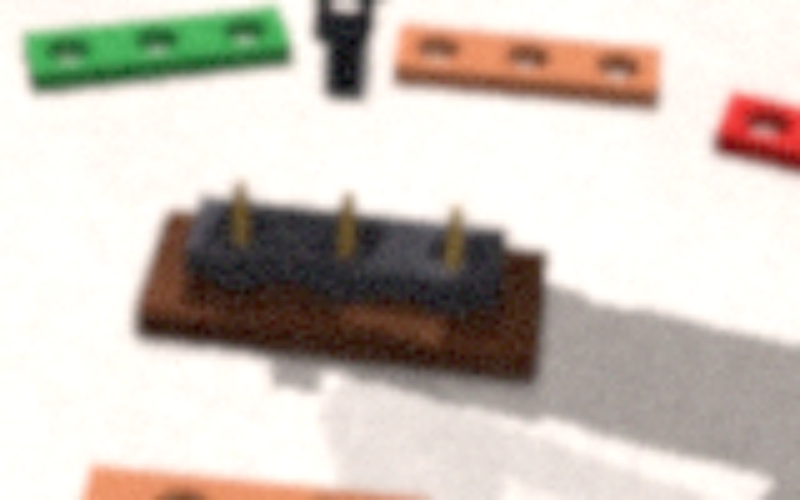

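The ballast lies flat and all three posts come through it (side view tips at about 308,167, 329,169 and 351,172). Next is the three-hole copper plate.

```bash
python3 -m crank '[[0.1,0,-0.03,-0.0036],[0.25,0,-0.08,-0.0036],[0.4,0,-0.13,-0.0036],[0.55,0,-0.18,-0.0036],[0.7,0,-0.23,-0.0036],[0.82,0,-0.28,-0.0036],[0.92,0,-0.31,-0.0036],[0.98,0,-0.331,-0.0036],[0.997,0,-0.331,-0.0036],[0.997,0,-0.331,-0.0036]]'
python3 -c "
from h import *
plan(.509,-.235,.06,13)"
```

```text
time_s: 13.6
ee_pos: [0.5086, -0.2356, 0.1627]
ee_rot: [-1.312, 1.047, -1.039]
wrist_force: [0.5, 0.5, -0.5]
grip_width: 0.0854
shift [-0.002  0.411  0.005] turn [4.000e-04 9.993e-01 3.200e-03] rows_turn 25.1 rows_shift 2.5 sgn 90
shift [-0.002  0.411  0.005] turn [ 0.002  -0.0007 -0.0003] rows_turn 0.1 rows_shift 2.5 sgn -90
t 13.6 pos [ 0.5086 -0.2356  0.1627] toolx [ 0.223 -0.975 -0.001] tooly [-0.006 -0.001 -1.   ] F [ 0.5  0.5 -0.5] w 0.0854 j [-0.45  0.35  1.7  -0.    1.1   0.9 ]
```

```bash
python3 -m crank '[[0,0.08,0.005,0],[0,0.18,0.005,0],[0,0.28,0.005,0],[0,0.36,0.005,0],[0,0.4,0.005,0],[0,0.411,0.005,0],[0,0.411,0.005,0],[0,0.411,0.005,0],[0,0.411,0.005,0],[0,0.411,0.005,0]]'
python3 - <<'E'
from h import *
plan(.509,-.235,.003,13)
s=eyes.grab_frame("side");t=eyes.grab_frame("top")
a=cv2.resize(cv2.convertScaleAbs(s["image"][90:200,300:460,::-1],alpha=1.7),None,fx=2.5,fy=2.5)
b=cv2.resize(cv2.convertScaleAbs(t["image"][150:260,390:550,::-1],alpha=1.8),None,fx=2.5,fy=2.5)
cv2.imwrite("pics/k1.png",np.hstack([a,b]))
for y in (-.285,-.185): print(proj(s,(.508,y,.075)),proj(t,(.508,y,.075)))
E
```

```text
time_s: 14.43
ee_pos: [0.5099, -0.2356, 0.0612]
ee_rot: [-1.311, 1.045, -1.041]
wrist_force: [-0.3, 0.0, -0.6]
grip_width: 0.0855
shift [-0.003  0.233 -0.002] turn [-3.000e-04  9.993e-01  2.200e-03] rows_turn 25.1 rows_shift 1.4 sgn 90
shift [-0.003  0.233 -0.002] turn [ 0.0014 -0.0007  0.0002] rows_turn 0.0 rows_shift 1.4 sgn -90
t 14.4333 pos [ 0.5099 -0.2356  0.0612] toolx [ 0.223 -0.975  0.001] tooly [-0.004 -0.002 -1.   ] F [-0.3  0.  -0.6] w 0.0855 j [-0.45  0.46  1.82 -0.    0.86  0.9 ]
[372.00722236 117.47412451] [496.40561641 205.80924491]
[363.08030793 133.32611495] [453.2865476  205.93886268]
```

View pics/k1.png

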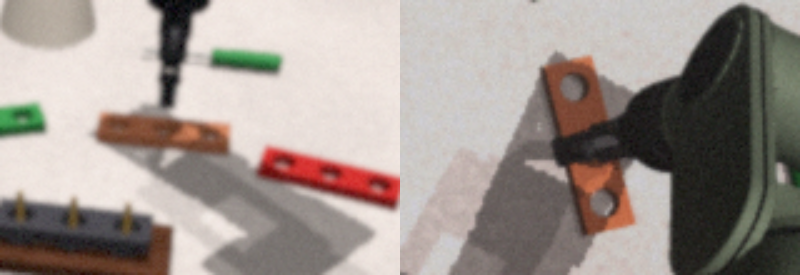

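Gripper is centred over the copper plate's middle hole (finger tip at side 367,132, as predicted). Descend and grip.

```bash
python3 -m crank '[[0,0.06,-0.002,0],[0,0.12,-0.002,0],[0,0.17,-0.002,0],[0,0.2,-0.002,0],[0,0.22,-0.002,0],[0,0.233,-0.002,0],[0,0.233,-0.002,0],[0,0.233,-0.002,0],[0,0.233,-0.002,0],[0,0.233,-0.002,0]]'
python3 -m crank '[[0,0,0,0],[0,0,0,0],[0,0,0,0],[0,0,0,0],[0,0,0,0],[0,0,0,0],[0,0,0,0],[0,0,0,0],[0,0,0,0],[0,0,0,0]]' 1 70
python3 -c "
from h import *
plan(.538,.0252,.165,12.4)"
python3 -m crank '[[0,-0.05,0,0],[0,-0.1,0,0],[0,-0.17,0,0],[0,-0.25,0,0],[0,-0.33,0,0],[0,-0.41,0,0],[0,-0.49,0,0],[0,-0.57,0,0],[0,-0.63,0,0],[0,-0.65,0,0]]'
python3 -c "
from h import *
plan(.538,.0252,.165,12.4)"
```

```text
time_s: 15.37
ee_pos: [0.5092, -0.236, 0.0032]
ee_rot: [-1.311, 1.044, -1.041]
wrist_force: [0.2, 0.0, 0.0]
grip_width: 0.0856
time_s: 16.2
ee_pos: [0.5095, -0.236, 0.0038]
ee_rot: [-1.311, 1.044, -1.042]
wrist_force: [-0.1, 1.0, 5.5]
grip_width: 0.0461
shift [-0.992 -0.647  0.342] turn [ 7.000e-04 -9.974e-01 -1.700e-03] rows_turn 25.1 rows_shift 7.4 sgn 90
shift [-0.992 -0.647  0.342] turn [0.0011 0.0026 0.0004] rows_turn 0.1 rows_shift 7.4 sgn -90
t 16.2 pos [ 0.5095 -0.236   0.0038] toolx [ 0.223 -0.975  0.001] tooly [-0.003 -0.002 -1.   ] F [-0.1  1.   5.5] w 0.0461 j [-0.45  0.54  1.87 -0.    0.73  0.9 ]
time_s: 17.03
ee_pos: [0.5107, -0.2361, 0.1681]
ee_rot: [-1.31, 1.041, -1.044]
wrist_force: [0.5, -0.6, -2.9]
grip_width: 0.0462
shift [-0.995  0.009  0.339] turn [ 1.700e-03 -9.974e-01 -5.000e-04] rows_turn 25.1 rows_shift 6.3 sgn 90
shift [-0.995  0.009  0.339] turn [0.0003 0.0026 0.0011] rows_turn 0.1 rows_shift 6.3 sgn -90
t 17.0333 pos [ 0.5107 -0.2361  0.1681] toolx [ 0.223 -0.975  0.003] tooly [-0.    -0.004 -1.   ] F [ 0.5 -0.6 -2.9] w 0.0462 j [-0.45  0.35  1.69 -0.    1.1   0.9 ]
```

```bash
python3 -m crank '[[-0.06,0,0.02,0.0026],[-0.16,0,0.05,0.0026],[-0.29,0,0.1,0.0026],[-0.42,0,0.14,0.0026],[-0.55,0,0.19,0.0026],[-0.68,0,0.23,0.0026],[-0.8,0,0.27,0.0026],[-0.9,0,0.31,0.0026],[-0.97,0,0.33,0.0026],[-0.995,0,0.339,0.0026]]'
python3 -m crank '[[0,0,0,0],[0,0,0,0],[0,0,0,0],[0,0,0,0],[0,0,0,0],[0,0,0,0],[0,0,0,0],[0,0,0,0],[0,0,0,0],[0,0,0,0]]'
python3 - <<'E'
from h import *
plan(.538,.0252,.165,12.4)
s=eyes.grab_frame("side")
cv2.imwrite("pics/q1.png",cv2.resize(cv2.convertScaleAbs(s["image"][100:230,240:420,::-1],alpha=1.6),None,fx=4,fy=4))
E
```

```text
time_s: 17.87
ee_pos: [0.5371, 0.0279, 0.1658]
ee_rot: [-1.309, 1.047, -1.046]
wrist_force: [-0.4, 0.5, -2.2]
grip_width: 0.0458
time_s: 18.7
ee_pos: [0.5371, 0.0278, 0.1658]
ee_rot: [-1.309, 1.047, -1.047]
wrist_force: [-0.4, -0.6, -3.5]
grip_width: 0.046
shift [0.011 0.003 0.001] turn [ 0.001  -0.9992 -0.0017] rows_turn 25.1 rows_shift 0.1 sgn 90
shift [0.011 0.003 0.001] turn [0.0011 0.0008 0.0007] rows_turn 0.0 rows_shift 0.1 sgn -90
t 18.7 pos [0.5371 0.0278 0.1658] toolx [ 0.217 -0.976  0.002] tooly [-0.003 -0.003 -1.   ] F [-0.4 -0.6 -3.5] w 0.046 j [ 0.03  0.31  1.75 -0.    1.08  1.39]
```

View pics/q1.png

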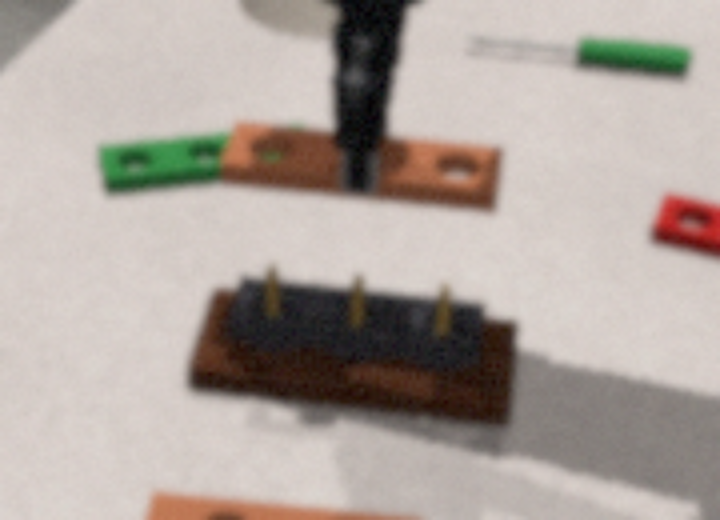

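```bash
python3 - <<'E'
from h import *
s=eyes.grab_frame("side")
u=np.array([.976,.217,0])
for c in ((.538,.0252),(.5375,.0278),(.535,.0278)):
  print(c,[proj(s,np.array([*c,z])+k*.058*u).round(1).tolist() for z in (.178,.162) for k in (1,-1)])
E
```

```text
(0.538, 0.0252) [[308.0, 136.0], [354.4, 140.7], [308.1, 141.4], [353.9, 146.1]]
(0.5375, 0.0278) [[307.8, 136.6], [354.3, 141.3], [307.8, 142.0], [353.8, 146.7]]
(0.535, 0.0278) [[308.7, 136.8], [355.3, 141.5], [308.8, 142.2], [354.8, 146.9]]
```

The cover holes are aligned, so I'm shifting 2.7 mm to centre and lowering.

```bash
python3 -m crank '[[0.009,0.03,0,0],[0.009,0.08,0,0],[0.009,0.12,0,0],[0.009,0.16,0,0],[0.009,0.2,0,0],[0.009,0.24,0,0],[0.009,0.28,0,0],[0.009,0.32,0,0],[0.009,0.35,0,0],[0.009,0.36,0,0]]'
python3 -m crank '[[0,0.01,0,0],[0,0.02,0,0],[0,0.03,0,0],[0,0.04,0,0],[0,0.048,0,0],[0,0.054,0,0],[0,0.06,0,0],[0,0.064,0,0],[0,0.067,0,0],[0,0.067,0,0]]'
python3 - <<'E'
from h import *
plan(.538,.0252,.0555,12.4)
s=eyes.grab_frame("side")
cv2.imwrite("pics/q2.png",cv2.resize(cv2.convertScaleAbs(s["image"][130:230,260:420,::-1],alpha=2),None,fx=5,fy=5))
E
```

```text
time_s: 19.63
ee_pos: [0.5365, 0.0255, 0.0742]
ee_rot: [-1.311, 1.049, -1.045]
wrist_force: [-0.6, -0.0, -2.9]
grip_width: 0.0458
time_s: 20.47
ee_pos: [0.5364, 0.0254, 0.0574]
ee_rot: [-1.311, 1.049, -1.045]
wrist_force: [0.1, -0.2, -3.6]
grip_width: 0.046
shift [0.002 0.007 0.006] turn [ 8.000e-04 -9.991e-01 -3.000e-03] rows_turn 25.1 rows_shift 0.1 sgn 90
shift [0.002 0.007 0.006] turn [0.0019 0.0009 0.0005] rows_turn 0.1 rows_shift 0.1 sgn -90
t 20.4667 pos [0.5364 0.0254 0.0574] toolx [ 0.217 -0.976  0.002] tooly [-0.005 -0.003 -1.   ] F [ 0.1 -0.2 -3.6] w 0.046 j [ 0.03  0.43  1.88 -0.    0.83  1.38]
```

View pics/q2.png

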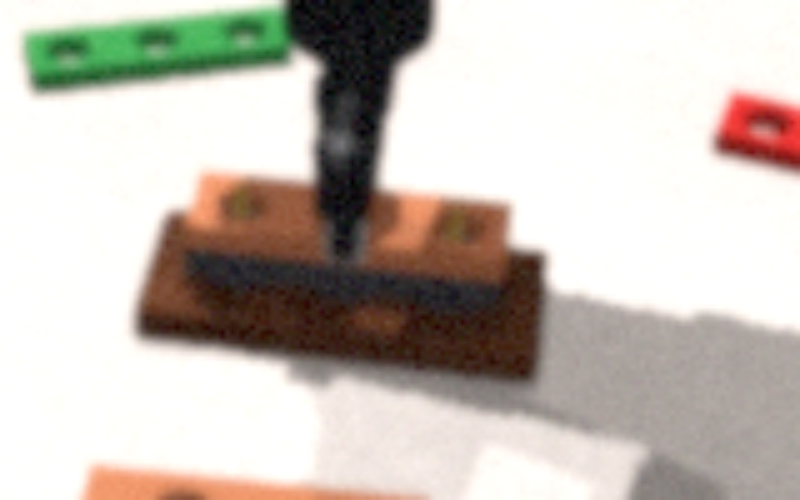

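```bash
python3 -m crank '[[0,0.002,0,0],[0,0.004,0,0],[0,0.006,0,0],[0,0.008,0,0],[0,0.008,0,0],[0,0.008,0,0],[0,0.008,0,0],[0,0.008,0,0],[0,0.008,0,0],[0,0.008,0,0]]'
```

```text
time_s: 21.35
ee_pos: [0.5365, 0.0254, 0.0558]
ee_rot: [-1.31, 1.049, -1.045]
wrist_force: [-2.2, 0.2, 5.0]
grip_width: 0.046
```

Contact, with the weight carried by the foot. Release and rise straight up.

```bash
python3 -m crank '[[0,0,0,0],[0,0,0,0],[0,0,0,0],[0,0,0,0],[0,0,0,0],[0,0,0,0],[0,0,0,0],[0,0,0,0],[0,0,0,0],[0,0,0,0]]' -1
python3 -m crank '[[0,-0.05,0,0],[0,-0.12,0,0],[0,-0.2,0,0],[0,-0.3,0,0],[0,-0.4,0,0],[0,-0.5,0,0],[0,-0.55,0,0],[0,-0.55,0,0],[0,-0.55,0,0],[0,-0.55,0,0]]'
python3 -m crank '[[0.1,0,0,0],[0.25,0,0,0],[0.4,0,0,0],[0.55,0,0,0],[0.7,0,0,0],[0.8,0,0,0],[0.9,0,0,0],[0.9,0,0,0],[0.9,0,0,0],[0.9,0,0,0]]'
python3 - <<'E'
from h import *
s=eyes.grab_frame("side");t=eyes.grab_frame("top")
a=cv2.resize(cv2.convertScaleAbs(s["image"][130:230,260:420,::-1],alpha=1.8),None,fx=4.8,fy=4.8)[:, :]
cv2.imwrite("pics/z1.png",a)
cv2.imwrite("pics/z2.png",cv2.convertScaleAbs(t["image"][:,:,::-1],alpha=1.8))
seed=(361,183)
print(plate(s,(335,178),.068,30)); 
for z in (.068,): 
  u=np.array([.977,.214,0]); v=np.array([-.214,.977,0])
  print([proj(s,np.array([.5368,.0256,z])+i*.085*u+j*.024*v).round(1).tolist() for i,j in((1,1),(1,-1),(-1,-1),(-1,1))])
E
```

```text
time_s: 22.18
ee_pos: [0.5365, 0.0254, 0.0558]
ee_rot: [-1.31, 1.049, -1.045]
wrist_force: [-0.6, 0.0, 0.4]
grip_width: 0.0855
time_s: 23.02
ee_pos: [0.5363, 0.0258, 0.1921]
ee_rot: [-1.312, 1.051, -1.044]
wrist_force: [0.1, 0.1, 0.5]
grip_width: 0.0851
time_s: 23.85
ee_pos: [0.5844, -0.1931, 0.1908]
ee_rot: [-1.312, 1.054, -1.041]
wrist_force: [0.9, -0.1, 0.9]
grip_width: 0.0852
(array([0.53914282, 0.02249439]), array([183.04676819,  57.69215012]), np.float32(12.738507))
[[297.0, 175.3], [300.5, 164.4], [362.4, 171.3], [361.0, 182.6]]
```

View pics/z1.png

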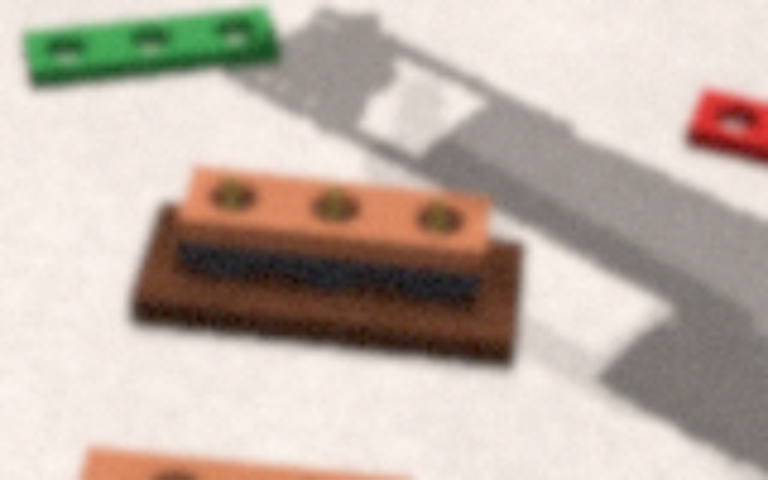

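View pics/z2.png

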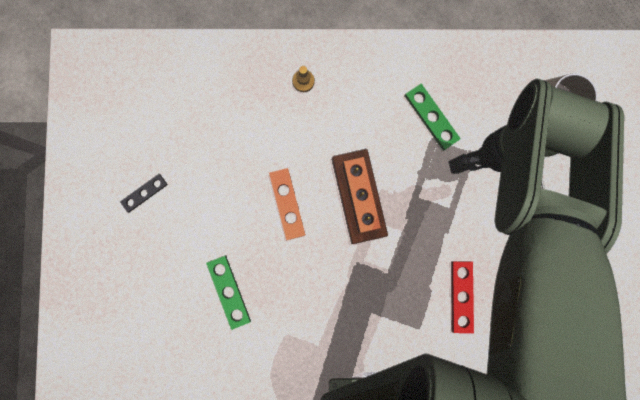

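The corners of the copper plate's top face match a flat plate at z = 68 mm to within 1 px (predicted 300.5,164.4 and 362.4,171.3; seen 300,164.8 and 362.5,170.6). All three posts show in the holes, and the other objects haven't moved.

```bash
python3 -c "
from plant import robot
print(robot.job_done())"
```

```text
the job is handed in; nothing more can be done
None
```

I rebuilt the lamp foot as asked and handed the job in at about 24 s. The larger dark ballast plate went over the three posts onto the collars, and the three-hole copper plate went on top. I lowered each plate until the wrist force showed contact (about 5–6 N net upward), then let go and moved the arm clear.

- **Last pictures:** all three posts show inside the copper plate's holes. The corners I checked on its top face match a plate lying flat at z = 68 mm to within about 1 px. The look-alikes were left where they were.
- **Disagreements:** my automatic outline fit in the side view came out too large (183 x 58 mm instead of 170 x 48). It had picked up the plates' side faces, so I relied on the corner comparison. An early position from the trained network for the foot was up to 8 mm off between the two cameras, so I used the post tips and collars instead.

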